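# Sound the pointed slate

## Robot

A 6-joint arm with a two-finger parallel gripper is mounted at the origin on the work surface. World frame = base frame: x ahead of the robot, y to its left, z up, the work surface at z = 0. Lengths are in m, angles in rad, forces in N, time in s.
With the tool pointing down it reaches from about 0.3 to 0.875 m from the base axis. Payload 6.4 kg.
Tool frame: the origin (TCP) lies midway between the tips of the shut fingers; the grasp point (between the pads) lies 19 mm behind it; z points along the fingers, y is the line along which they close (so a half turn about z gives the same grasp; the last joint's range is limited). The gripper opens to 88 mm and grips with 3 to 60 N. Pads are 18 mm wide; open, the fingers measure 123 mm over their backs; the gripper's body (75 mm by 187 mm) begins 45 mm behind the grasp point.
Start: joints at [-1.485, 0.181, 1.607, -0, 1.354, -0.206], TCP at [0.165, -0.551, 0.212] pointing down, gripper open.
Joint ranges: [-2.99, 2.99], [-0.89, 2.07], [0.3, 2.58], [-1.14, 4.28], [0, 2.63], [-3.12, 3.12]. Speed limits (rad/s): [2.57, 2.57, 3.01, 3.14, 3.14, 3.14].

## Interface

Orientations are given as [roll, pitch, yaw] about the fixed x, y, z axes, in that order (R = Rz(yaw) Ry(pitch) Rx(roll)).
In Python, from station import manip gives the robot as it stands.
- The arm moves only by the tool carry_out, never from a script. Its argument "commands" is a list of rows, each a list of 7 numbers: the shift along the tool's x, y, z in mm, then the turn, a rotation vector about the tool's x, y, z in rad, then the opening in per cent of the stroke, from 0 (shut) to 100 (fully open). A call has 1 to 8 rows; each row shifts and turns the commanded pose from where the row before left it, along the tool's axes as they then stand; what a row does not reach is not made up. A row lasts 1/8 s, in which the tool goes at most 62.5 mm and 10.7 degrees, less where a joint would pass 70% of its speed; a pose out of reach is approached as far as the arm can. A call with a gripper value outside its range is refused whole. The fingers move at their own pace and stop on an object; "squeeze" is the grip in N (left out, the last holds). Time passes only in rows, so rows that do not move let the fingers close. It gives the time, the measured TCP pose, the force, the opening and the grip force at its end, in the units of the state.
- manip.state(): the state, without advancing time (a new reading comes with each control period).
- manip.get_image(name): name is "scene" or "top"; returns a dict with "img" (420x560x3 uint8, red, green, blue), "depth" (420x560 float32, m along the optical axis (not along the pixel's ray), 0 where there is no reading), "intrinsics" (3x3 intrinsics, pixels), "rvec" (rotation vector, rad) and "tvec" (3), from world to camera coordinates, as OpenCV has them. Camera axes: x right, y down, z forward; pixel columns grow to the right and rows downward; lengths in m; the calibration is good to about 2 mm. A picture is of the moment at which its call begins.
- manip.close_job(): hands the job in; it is judged then, once.
The state is a dict: "time_s": time; "joints": joint angles; "joint_vel": joint speeds; "joint_torque": joint torques, N m; "tool_pos": TCP position; "tool_rot": TCP orientation; "ft_force": force on the tool from outside, world axes, zero at the start; "wrist_torque": the same for the moment, N m; "grip_width": finger opening in m; "gripper_force": force on a finger pad.
Only numpy, scipy, OpenCV 4.12 (cv2) and the standard library are available. Lean on these libraries where they do the work, as an engineer would, in place of code of your own. Each camera call takes 0.05 s, during which the arm holds its last target. There are 200 camera calls.

## Task

Test the slate with the pointed end for cracks as a slater does: with the fingertips tap it lightly on its white chalk dot, lift off, then tap it lightly on its yellow chalk dot and withdraw. Do not hit it hard, and leave it lying on its sprung rest, not lifted or shoved away. Do not touch the round-ended or the square slate, and leave the other things on the table where they are.

Things in the scene. Friction and masses are not known exactly. Their poses are not given: they have to be found in the camera images.
- slate_pointed: The slate to test: pentagon, a rectangle with a 90 degree point at its -x end, dark grey, 7 mm thick, 130 mm wide and about 225 mm long, 0.45 kg. It lies loose on a sprung wooden rest, its upper face about 49 mm above the table. Its origin is on its underside on the centre line, 120 mm from the tip of the point and 105 mm from the straight far end; x runs along the slate away from the point, z is up.
- bed_pointed (a joint): How far (m) the sprung rest under the pointed slate is pressed down: a wooden bed 150 x 110 mm on four short springs over a base plank. 0 when untouched. Pressed from above it begins to yield at about 2 to 4 N and goes straight down, 0.6 N more per mm, to a hard stop at 0.012; it springs back when let go.
- slate_pointed_white (a point): Centre of the white chalk dot (24 mm diameter, flat on the upper face) on the pointed slate, nearer the point; on the upper face, 30 mm from the slate's origin towards the point.
- slate_pointed_yellow (a point): Centre of the yellow chalk dot (24 mm diameter, flat on the upper face) on the pointed slate, nearer the straight end; on the upper face, 80 mm from the slate's origin away from the point, 110 mm from the white dot.
- slate_round: Slate with a half-round end at -x, not to be touched; it bears the same two chalk dots, dark grey, 7 mm thick, 130 mm wide and about 225 mm long, 0.45 kg. It lies loose on a sprung wooden rest, its upper face about 49 mm above the table. Origin as on the pointed slate.
- slate_square: Plain rectangular slate, not to be touched; it bears the same two chalk dots, dark grey, 7 mm thick, 130 mm wide and about 205 mm long, 0.45 kg. It lies loose on a sprung wooden rest, its upper face about 49 mm above the table. Origin on its underside, 100 mm from the -x end.
- hammer: Slater's hammer, about 280 mm long, lying at the left of the table, its handle towards the robot; bystander.
- mallet: Wooden mallet lying on the table's far part: round head 70 mm thick and 110 mm long, handle 24 mm thick, the whole about 235 mm long; bystander.
- nail_tin: Closed round tin of nails with a blue band, 80 mm diameter, 75 mm high, standing on the far part of the table; origin at the centre of its underside; bystander.
- folding_rule: Folded yellow rule, 30 x 200 x 14 mm, lying at the right of the table; bystander.
- chalk_box: Small brown cardboard box of chalk, 50 x 80 x 25 mm, lying beyond the slates; bystander.

How it is judged:
On the way, in this order (a step that is already met when the one before it is completed fails the run):
1. the fingertips touch the pointed slate on its white chalk dot (over 0.5 N, within about 22 mm across and 25 mm along of the dot's centre) (contact force between the fingers and slate_pointed_c0 above 0.5 N), for 0.04 s.
2. the fingers are lifted clear of the pointed slate (contact force between each of the fingers, the arm and slate_pointed below 0.1 N), for 0.1 s.
3. the fingertips touch the pointed slate on its yellow chalk dot (over 0.5 N, same tolerance) (contact force between the fingers and slate_pointed_c1 above 0.5 N), for 0.04 s.
At the end, for the whole second after the job is handed in: Both dots have been tapped in order, the fingers are clear of the pointed slate, which lies flat (within 0.05 rad) and at rest on its rest within 15 mm of where it was; the other two slates are within 8 mm and the other loose things within 20 mm of where they were (all of step 2 and distance of slate_pointed from where it was at the start of the episode below 0.015 m and angle between slate_pointed's own z axis and vertical below 0.05 rad and linear speed of slate_pointed below 0.02 m/s and distance of each of slate_round, slate_square from where it was at the start of the episode below 0.008 m and distance of each of hammer, mallet, nail_tin, folding_rule, chalk_box from where it was at the start of the episode below 0.02 m); the robot touches nothing.
It fails at once if the pointed slate is struck or pressed harder than 20 N (contact force between the fingers and slate_pointed above 20 N).
It fails at once if the pointed slate is lifted or carried (over 15 mm from its place) (distance of slate_pointed from where it was at the start of the episode above 0.016 m).
It fails at once if another slate is touched (contact force between any of the fingers, the arm and slate_round above 0.5 N or contact force between any of the fingers, the arm and slate_square above 0.5 N).
It fails at once if a bystander is moved over 20 mm (distance of any of hammer, mallet, nail_tin, folding_rule, chalk_box from where it was at the start of the episode above 0.02 m).
It also fails if it takes over 35 s, if anything falls off the work surface, if the arm or the gripper's body presses on something with over 40 N, if the wrist force passes 120 N, or if a joint passes its speed limit or range.

## Working session

There is one attempt and no reset: what is moved stays moved. The work goes in short steps, Python scripts to look and compute and a tool call to move; the robot and the scene stay as the last step left them, time stands still between calls to the robot, and variables do not carry over. Pictures are saved under pics/ and viewed, at most 10 in all, crops included, and the job is handed in when it is done.

Besides the shell and the picture viewer there is one more tool, called after ">>>" in YAML: its name, and indented under it one key for each argument. carry_out: Moves the arm, as the interface text tells. Its arguments: {"type":"object","properties":{"commands":{"type":"array"},"squeeze":{"type":"number"}},"required":["commands"]}

```bash
mkdir -p pics
cat > h.py <<'E'
import numpy as np, cv2
from station import manip
def cam(n):
    d=manip.get_image(n); R=cv2.Rodrigues(np.array(d["rvec"],float))[0]
    return d,d["img"],np.array(d["intrinsics"],float),R,np.array(d["tvec"],float).ravel()
def ray(u,v,K,R,t,z):
    d=R.T@np.linalg.inv(K)@np.array([u,v,1.]); c=-R.T@t
    return c+d*(z-c[2])/d[2]
E
python3 - <<'E'
from h import *
for n in("top","scene"):
    d,im,K,R,t=cam(n); cv2.imwrite(f"pics/{n}0.png",im[:,:,::-1]); print(n,-R.T@t)
print(manip.state())
E
```

```text
top [0.50400185 0.0136848  1.33703731]
scene [ 1.36633105 -0.61268522  0.84324015]
{'time_s': 0.1, 'joints': array([-1.48528014e+00,  1.81452211e-01,  1.60784764e+00, -1.60723648e-05,
        1.35380636e+00, -2.06288748e-01]), 'joint_vel': array([-0.00032196, -0.00063178, -0.00150913,  0.00092719,  0.00053168,
       -0.00115978]), 'joint_torque': array([ 1.11355843e-03, -4.34819126e+01, -3.42695618e+01,  7.05013541e-02,
        3.40598600e-02, -3.08034396e-05]), 'tool_pos': array([ 0.16539118, -0.55018154,  0.21093762]), 'tool_rot': array([-3.14010798e+00, -2.94661130e-04,  2.91808191e-01]), 'ft_force': array([-0.14087525,  0.37215065,  0.58087518]), 'wrist_torque': array([0.05663322, 0.03399999, 0.02885197]), 'gripper_force': 0.0, 'grip_width': 0.08851944101630893}
```

View pics/top0.png

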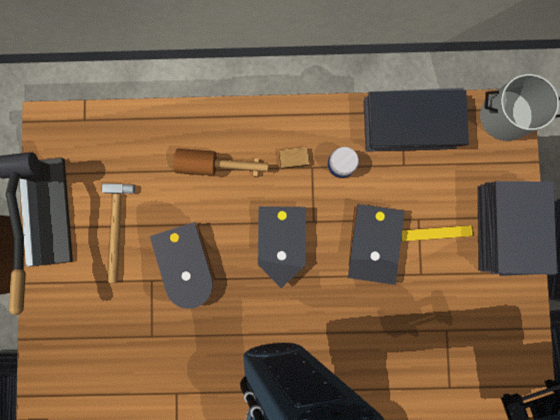

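View pics/scene0.png

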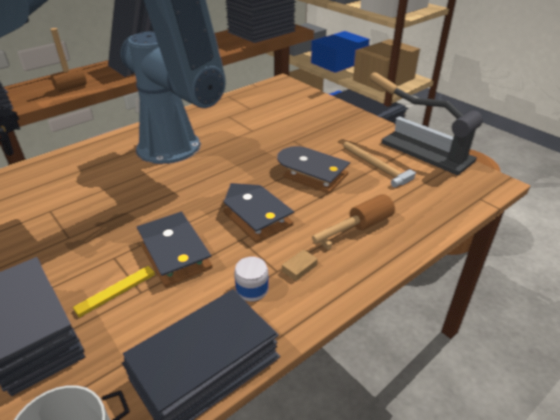

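The top view shows the pointed slate in the middle, with its white dot near (281,256) and yellow dot near (282,215). The round-ended slate is on the left (dots at 186,276 and 174,238) and the square one on the right. In the scene view the pointed slate's dots are near (248,197) and (270,216).

```bash
cat >> h.py <<'E'
def cen(im,u,v,kind,r=9):
    hsv=cv2.cvtColor(im,cv2.COLOR_RGB2HSV)[v-r:v+r+1,u-r:u+r+1]
    m=(hsv[...,2]>150)&((hsv[...,1]<70) if kind=="w" else (hsv[...,1]>130)&(abs(hsv[...,0].astype(int)-26)<8))
    y,x=np.nonzero(m); return x.mean()+u-r,y.mean()+v-r,len(x)
E
python3 - <<'E'
from h import *
px={"top":[(281,256),(282,215)],"scene":[(248,197),(270,216)]}; rays={}
for n in px:
    d,im,K,R,t=cam(n)
    for k,(u,v) in zip("wy",px[n]):
        a,b,c=cen(im,u,v,k); print(n,k,a,b,c,ray(a,b,K,R,t,.049).round(4)); rays.setdefault(k,[]).append((R,t,K,a,b))
for k in rays:
    P=[K@np.c_[R,t] for R,t,K,a,b in rays[k]]; q=[np.array([[a],[b]]) for *_,a,b in rays[k]]
    X=cv2.triangulatePoints(P[0],P[1],q[0],q[1]).ravel(); print(k,X[:3]/X[3])
E
```

```text
top w 281.02941176470586 255.05882352941177 68 [ 0.4808 -0.0005  0.049 ]
top y 281.75 215.015625 64 [ 0.5907 -0.0051  0.049 ]
scene w 246.91489361702128 196.36170212765958 47 [ 0.4813 -0.0012  0.049 ]
scene y 269.8541666666667 215.16666666666666 48 [ 0.5915 -0.0047  0.049 ]
w [ 0.48070868 -0.00062122  0.04837054]
y [ 0.59093832 -0.0048251   0.04869688]
```

>>> carry_out:
  commands:
    - [38,-36,0,0,0,0,0]
    - [38,-36,0,0,0,0,0]
    - [38,-36,0,0,0,0,0]
    - [38,-36,0,0,0,0,0]
    - [38,-36,0,0,0,0,0]
    - [38,-36,0,0,0,0,0]
    - [38,-36,0,0,0,0,0]
    - [38,-36,0,0,0,0,0]
  squeeze: 10

```text
time_s: 1.2
tool_pos: [0.3743, -0.1859, 0.2118]
tool_rot: [3.141, -0.0, 0.291]
ft_force: [0.5, -0.2, 0.2]
grip_width: 0.0104
gripper_force: 0.0
```

>>> carry_out:
  commands:
    - [39,-37,0,0,0,0,0]
    - [39,-37,0,0,0,0,0]
    - [39,-37,20,0,0,0,0]
    - [38,-36,30,0,0,0,0]
    - [0,0,40,0,0,0,0]
    - [0,0,25,0,0,0,0]
    - [0,0,0,0,0,0,0]
    - [0,0,0,0,0,0,0]

```text
time_s: 2.2
tool_pos: [0.4806, -0.0023, 0.0978]
tool_rot: [3.141, -0.001, 0.292]
ft_force: [0.2, -0.1, 0.4]
grip_width: 0.0005
gripper_force: 0.0
```

Run:
```python
from h import *
d,im,*_=cam("scene"); cv2.imwrite("pics/near.png",cv2.resize(im[80:300,140:400],None,fx=2.7,fy=2.7)[:,:,::-1]); print(manip.state())
```

```text
{'time_s': 2.25, 'joints': array([-2.52660164e-01,  1.09431553e-01,  1.93885617e+00,  2.09193189e-05,
        1.09098108e+00,  1.02668781e+00]), 'joint_vel': array([ 0.00068206, -0.00713036, -0.00465359,  0.00025602, -0.00194623,
        0.00034828]), 'joint_torque': array([ 1.04523394e-01, -3.44456184e+01, -2.90161979e+01,  5.05871186e-02,
       -2.90508190e-02, -5.31782316e-04]), 'tool_pos': array([ 0.48095   , -0.00250128,  0.09812906]), 'tool_rot': array([ 3.14040560e+00, -1.99787061e-03,  2.91439904e-01]), 'ft_force': array([-0.28809239, -0.00219105, -0.13520442]), 'wrist_torque': array([0.04022125, 0.0203348 , 0.02635101]), 'gripper_force': 0.0, 'grip_width': 0.0005736100705964512}
```

View pics/near.png

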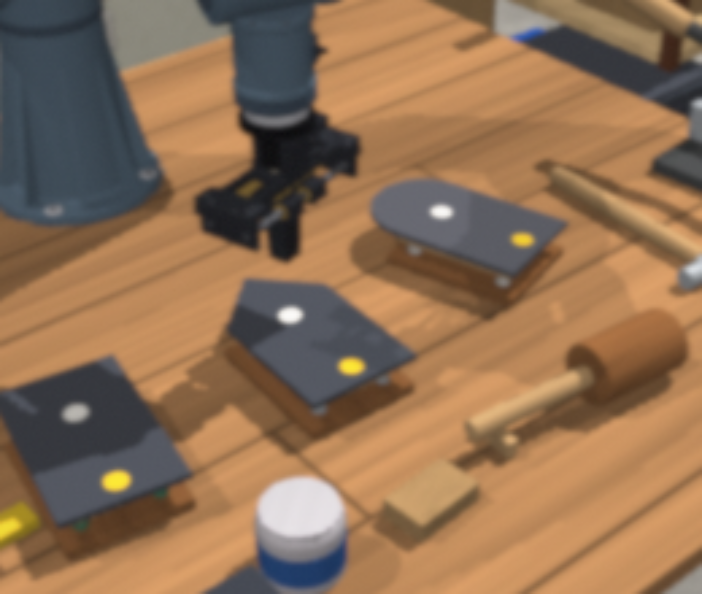

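The closed fingertips are at (287,258), straight above the white dot at (290,315), and nothing else is near them. I'll lower them gently.

>>> carry_out:
  commands:
    - [0,-1,20,0,0,0,0]
    - [0,0,20,0,0,0,0]
    - [0,0,4,0,0,0,0]
    - [0,0,2,0,0,0,0]
    - [0,0,2,0,0,0,0]
    - [0,0,2,0,0,0,0]

```text
time_s: 3.0
tool_pos: [0.4801, -0.0012, 0.0473]
tool_rot: [3.141, -0.001, 0.292]
ft_force: [-0.4, -0.0, 0.0]
grip_width: 0.0002
gripper_force: 0.0
```

>>> carry_out:
  commands:
    - [0,0,2,0,0,0,0]

```text
time_s: 3.12
tool_pos: [0.4798, -0.0011, 0.0449]
tool_rot: [3.141, -0.0, 0.292]
ft_force: [0.1, 0.2, 0.4]
grip_width: 0.0008
gripper_force: 0.0
```

>>> carry_out:
  commands:
    - [0,0,1,0,0,0,0]
    - [0,0,0,0,0,0,0]

```text
time_s: 3.38
tool_pos: [0.4795, -0.0011, 0.0436]
tool_rot: [-3.141, 0.0, 0.292]
ft_force: [-0.2, -0.5, 0.9]
grip_width: 0.0002
gripper_force: 0.0
```

Run:
```python
from h import *
d,im,*_=cam("scene"); cv2.imwrite("pics/near2.png",cv2.resize(im[120:270,180:330],None,fx=4,fy=4)[:,:,::-1]); print(manip.state()["ft_force"],manip.state()["tool_pos"])
```

```text
[ 0.79448547  0.82736401 -0.49085295] [ 0.47957    -0.00108011  0.0436781 ]
```

View pics/near2.png

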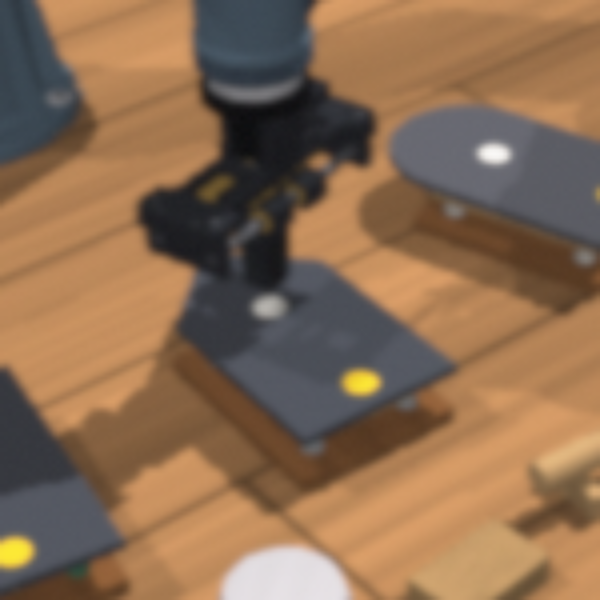

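The fingertip (265,285 in this crop) looks slightly up-image of the dot (268,307), and there is no contact force yet. I'll check the gap with projection and depth.

Run:
```python
from h import *
for n in("scene","top"):
    d,im,K,R,t=cam(n); p=manip.state()["tool_pos"]
    for q in (p,[.4808,-.0005,.049]):
        print(n,cv2.projectPoints(np.array([q],float),d["rvec"],d["tvec"],K,None)[0].ravel())
    if n=="scene":
        for u,v in [(246,180),(246,184),(246,187),(246,189),(246,190),(246,192),(247,197),(248,200)]:
            z=d["depth"][v,u]; X=R.T@(z*np.linalg.inv(K)@[u,v,1]-t); print(u,v,X.round(4),im[v,u])
```

```text
scene [246.6745175  197.53363189]
scene [246.99308683 196.18390995]
246 180 [ 0.4962 -0.0113  0.1186] [27 27 30]
246 184 [ 0.4945 -0.0109  0.104 ] [24 24 28]
246 187 [ 0.4955 -0.0122  0.0949] [25 26 28]
246 189 [ 0.4936 -0.0113  0.0866] [27 28 31]
246 190 [ 0.4924 -0.0107  0.0822] [27 28 31]
246 192 [ 0.4924 -0.0111  0.0753] [47 48 51]
247 197 [ 0.4853 -0.0038  0.0502] [175 173 167]
248 200 [ 0.4959 -0.0082  0.0476] [84 86 93]
top [281.23308027 255.43745539]
top [281.01766218 255.05111217]
```

Depth puts the visible tip's lower edge around 20 mm above the slate, so the true gap is larger than the TCP reading suggests. I'll keep going down in small steps and watch the force.

>>> carry_out:
  commands:
    - [0,0,2,0,0,0,0]
    - [0,0,1,0,0,0,0]

```text
time_s: 3.78
tool_pos: [0.4795, -0.0011, 0.0406]
tool_rot: [-3.141, 0.0, 0.292]
ft_force: [-0.6, 0.0, -0.0]
grip_width: 0.0007
gripper_force: 0.0
```

Run:
```python
from h import *
d,im,K,R,t=cam("scene"); s=manip.state(); print(s["ft_force"],s["tool_pos"],s["joint_torque"])
print(cen(im,247,196,"w"),cen(im,270,215,"y"))
for v in range(186,200):
    for u in (244,247):
        z=d["depth"][v,u]; X=R.T@(z*np.linalg.inv(K)@[u,v,1]-t); print(v,u,X.round(3),im[v,u],end=" ")
    print()
```

```text
[0.6637181  0.26472255 0.7661721 ] [ 0.47942528 -0.00106908  0.0404524 ] [ 4.15022776e-02 -3.73536980e+01 -2.67873913e+01  4.60111932e-02
 -6.69107074e-02  1.06710706e-05]
(np.float64(246.11764705882354), np.float64(196.41176470588235), 17) (np.float64(269.8541666666667), np.float64(215.16666666666666), 48)
186 244 [ 0.487 -0.013  0.094] [27 29 31] 186 247 [ 0.49  -0.005  0.092] [24 23 27] 
187 244 [ 0.487 -0.013  0.091] [29 30 32] 187 247 [ 0.495 -0.009  0.093] [25 25 28] 
188 244 [ 0.484 -0.011  0.085] [29 30 32] 188 247 [ 0.494 -0.008  0.088] [25 25 28] 
189 244 [ 0.489 -0.015  0.086] [29 30 33] 189 247 [ 0.494 -0.008  0.085] [27 26 28] 
190 244 [ 0.488 -0.014  0.081] [29 30 34] 190 247 [ 0.496 -0.01   0.083] [24 24 28] 
191 244 [ 0.485 -0.013  0.076] [30 31 34] 191 247 [ 0.495 -0.009  0.08 ] [27 27 30] 
192 244 [ 0.485 -0.013  0.072] [42 44 48] 192 247 [ 0.495 -0.009  0.076] [43 44 45] 
193 244 [0.466 0.    0.052] [63 64 66] 193 247 [ 0.496 -0.011  0.074] [89 88 87] 
194 244 [ 0.468 -0.001  0.05 ] [101 100 101] 194 247 [0.471 0.006 0.048] [139 137 135] 
195 244 [ 0.472 -0.005  0.051] [140 138 135] 195 247 [0.475 0.004 0.048] [164 162 157] 
196 244 [ 0.475 -0.007  0.05 ] [162 159 155] 196 247 [ 0.48  -0.     0.049] [165 162 157] 
197 244 [ 0.48  -0.011  0.051] [161 158 154] 197 247 [ 0.484 -0.003  0.049] [164 161 156] 
198 244 [ 0.479 -0.01   0.046] [135 133 131] 198 247 [ 0.486 -0.005  0.048] [156 153 149] 
199 244 [ 0.485 -0.015  0.048] [94 94 95] 199 247 [ 0.492 -0.009  0.049] [118 117 116]
```

>>> carry_out:
  commands:
    - [0,0,2,0,0,0,0]
    - [0,0,2,0,0,0,0]
    - [0,0,2,0,0,0,0]
    - [0,0,2,0,0,0,0]

```text
time_s: 4.32
tool_pos: [0.4796, -0.0011, 0.0326]
tool_rot: [-3.142, 0.0, 0.292]
ft_force: [0.5, 0.6, 0.0]
grip_width: 0.0005
gripper_force: 0.0
```

```bash
cat > chk.py <<'E'
from h import *
import sys
d,im,K,R,t=cam("scene"); s=manip.state(); print(s["ft_force"],s["tool_pos"])
u=int(sys.argv[1]); v0=int(sys.argv[2])
for v in range(v0,v0+14):
    z=d["depth"][v,u]; X=R.T@(z*np.linalg.inv(K)@[u,v,1]-t); print(v,u,X.round(3),im[v,u])
E
python3 chk.py 247 188
```

```text
[-0.71283871  0.10355203 -1.29422073] [ 0.47939344 -0.0010491   0.03232072]
188 247 [ 0.491 -0.006  0.086] [24 25 27]
189 247 [ 0.495 -0.009  0.086] [25 26 28]
190 247 [ 0.494 -0.008  0.082] [24 25 28]
191 247 [ 0.494 -0.008  0.078] [25 24 28]
192 247 [ 0.494 -0.008  0.075] [26 27 29]
193 247 [ 0.493 -0.009  0.071] [27 28 29]
194 247 [ 0.491 -0.007  0.066] [46 45 46]
195 247 [ 0.498 -0.012  0.068] [82 80 79]
196 247 [0.477 0.002 0.047] [120 119 115]
197 247 [ 0.485 -0.004  0.05 ] [146 143 139]
198 247 [ 0.49  -0.007  0.051] [144 142 138]
199 247 [ 0.493 -0.009  0.05 ] [112 111 112]
200 247 [ 0.497 -0.012  0.05 ] [79 80 86]
201 247 [ 0.499 -0.014  0.048] [76 79 88]
```

>>> carry_out:
  commands:
    - [0,0,2,0,0,0,0]
    - [0,0,2,0,0,0,0]
    - [0,0,2,0,0,0,0]
    - [0,0,2,0,0,0,0]

```text
time_s: 4.88
tool_pos: [0.4796, -0.0011, 0.0246]
tool_rot: [-3.142, 0.0, 0.292]
ft_force: [-0.1, 0.4, -0.0]
grip_width: 0.0003
gripper_force: 0.0
```

```bash
python3 chk.py 247 192
```

```text
[-0.16176431 -0.4000889  -0.50070562] [ 0.47940242 -0.00105645  0.02434494]
192 247 [ 0.495 -0.009  0.076] [24 26 28]
193 247 [ 0.495 -0.01   0.073] [27 26 28]
194 247 [ 0.495 -0.01   0.069] [24 24 28]
195 247 [ 0.496 -0.011  0.067] [27 28 31]
196 247 [ 0.496 -0.011  0.063] [39 39 40]
197 247 [ 0.497 -0.012  0.061] [72 71 71]
198 247 [ 0.49  -0.007  0.051] [95 93 93]
199 247 [ 0.489 -0.007  0.046] [89 89 90]
200 247 [ 0.496 -0.012  0.05 ] [74 76 82]
201 247 [ 0.5   -0.015  0.05 ] [66 69 76]
202 247 [ 0.503 -0.017  0.049] [61 62 70]
203 247 [ 0.505 -0.019  0.047] [63 66 73]
204 247 [ 0.51  -0.022  0.048] [69 72 79]
205 247 [ 0.513 -0.024  0.047] [72 76 85]
```

>>> carry_out:
  commands:
    - [0,0,2,0,0,0,0]
    - [0,0,2,0,0,0,0]
    - [0,0,2,0,0,0,0]

```text
time_s: 5.3
tool_pos: [0.4797, -0.0011, 0.0189]
tool_rot: [3.142, -0.0, 0.292]
ft_force: [-2.4, 1.3, 5.3]
grip_width: 0.0006
gripper_force: 2.8
```

>>> carry_out:
  commands:
    - [0,0,2,0,0,0,0]

```text
time_s: 5.42
tool_pos: [0.4797, -0.0011, 0.017]
tool_rot: [3.142, -0.0, 0.292]
ft_force: [-3.0, 0.8, 7.0]
grip_width: 0.0006
gripper_force: 3.4
```

>>> carry_out:
  commands:
    - [0,0,2,0,0,0,0]

```text
time_s: 5.55
tool_pos: [0.4797, -0.0011, 0.015]
tool_rot: [3.142, 0.0, 0.292]
ft_force: [-2.7, 0.7, 8.7]
grip_width: 0.0006
gripper_force: 4.0
```

```bash
python3 chk.py 247 195
```

```text
[-2.84346452  0.92595628  7.65164888] [ 0.47972016 -0.00111455  0.01491898]
195 247 [ 0.498 -0.012  0.069] [25 25 27]
196 247 [ 0.495 -0.01   0.062] [25 25 29]
197 247 [ 0.495 -0.01   0.059] [27 28 30]
198 247 [ 0.494 -0.01   0.055] [29 30 32]
199 247 [ 0.496 -0.012  0.053] [43 44 44]
200 247 [ 0.497 -0.013  0.05 ] [65 64 66]
201 247 [ 0.489 -0.007  0.04 ] [76 76 79]
202 247 [ 0.498 -0.014  0.044] [70 72 77]
203 247 [ 0.498 -0.014  0.041] [63 65 73]
204 247 [ 0.504 -0.018  0.043] [59 61 68]
205 247 [ 0.509 -0.022  0.044] [60 63 71]
206 247 [ 0.508 -0.021  0.039] [68 71 78]
207 247 [ 0.514 -0.026  0.042] [73 76 84]
208 247 [ 0.519 -0.029  0.043] [74 77 86]
```

Contact on the white dot is confirmed, about 8 N with the rest yielding. I'll lift off.

>>> carry_out:
  commands:
    - [0,0,-4,0,0,0,0]
    - [0,0,-6,0,0,0,0]
    - [0,0,-15,0,0,0,0]
    - [0,0,-20,0,0,0,0]
    - [0,0,0,0,0,0,0]
    - [0,0,0,0,0,0,0]

```text
time_s: 6.35
tool_pos: [0.4794, -0.001, 0.0595]
tool_rot: [-3.142, 0.0, 0.292]
ft_force: [-0.7, 0.3, -0.7]
grip_width: 0.0007
gripper_force: 0.0
```

Run:
```python
from h import *
d,im,K,R,t=cam("scene"); print(manip.state()["ft_force"])
for k,u,v in(("w",247,196),("y",270,215)):
    a=cen(im,u,v,k); print(k,a,ray(a[0],a[1],K,R,t,.049))
cv2.imwrite("pics/lift.png",cv2.resize(im[100:270,180:350],None,fx=3.5,fy=3.5)[:,:,::-1])
```

```text
[-0.93274747 -0.42141683 -0.84832639]
w (np.float64(246.77272727272728), np.float64(196.4090909090909), 22) [ 0.48126699 -0.00164158  0.049     ]
y (np.float64(269.8541666666667), np.float64(215.16666666666666), 48) [ 0.59146332 -0.00472683  0.049     ]
```

View pics/lift.png

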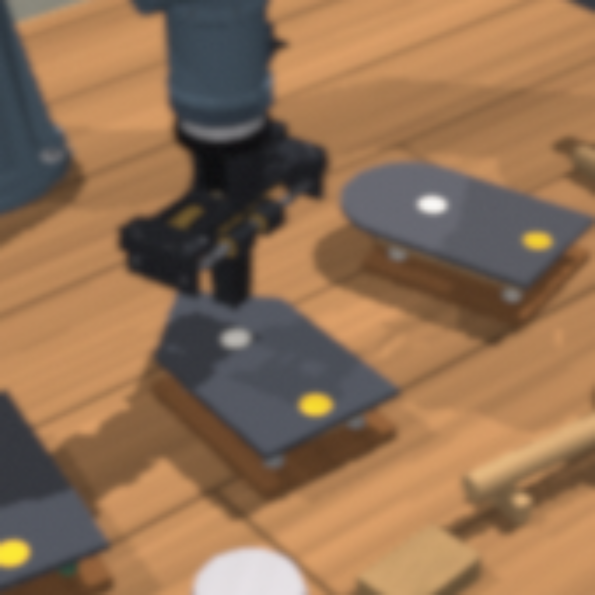

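The slate is unmoved (yellow still at 0.5915,-0.0047) and the fingertips are clear at (232,302) in this crop. Next I'll move over to the yellow dot and approach it gently.

>>> carry_out:
  commands:
    - [34,10,0,0,0,0,0]
    - [34,10,0,0,0,0,0]
    - [34,11,0,0,0,0,0]
    - [0,0,15,0,0,0,0]
    - [0,0,10,0,0,0,0]
    - [0,0,5,0,0,0,0]
    - [0,0,2,0,0,0,0]
    - [0,0,0,0,0,0,0]

```text
time_s: 7.4
tool_pos: [0.586, -0.0014, 0.0279]
tool_rot: [3.142, -0.0, 0.292]
ft_force: [0.6, 0.5, 0.6]
grip_width: 0.0001
gripper_force: 0.0
```

```bash
python3 chk.py 270 204
python3 - <<'E'
from h import *
d,im,K,R,t=cam("scene"); cv2.imwrite("pics/yel.png",cv2.resize(im[120:270,200:350],None,fx=4,fy=4)[:,:,::-1])
E
```

```text
[-0.97178745  0.24409013  0.76826025] [ 0.58629419 -0.00149781  0.0281357 ]
204 270 [ 0.6   -0.01   0.095] [26 26 30]
205 270 [ 0.602 -0.012  0.094] [24 24 28]
206 270 [ 0.602 -0.012  0.091] [24 24 29]
207 270 [ 0.597 -0.008  0.082] [24 24 28]
208 270 [ 0.601 -0.011  0.083] [26 26 28]
209 270 [ 0.601 -0.011  0.08 ] [27 28 29]
210 270 [ 0.599 -0.01   0.075] [26 27 29]
211 270 [ 0.603 -0.013  0.075] [25 26 29]
212 270 [ 0.6   -0.011  0.069] [29 28 30]
213 270 [ 0.602 -0.013  0.067] [44 40 32]
214 270 [ 0.599 -0.01   0.061] [80 65 28]
215 270 [ 0.591 -0.004  0.049] [123 100  27]
216 270 [ 0.593 -0.006  0.048] [155 125  30]
217 270 [ 0.598 -0.01   0.049] [159 130  42]
```

View pics/yel.png

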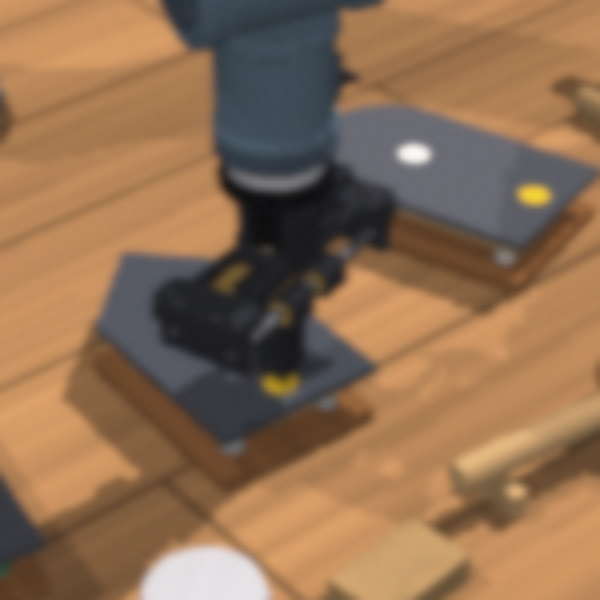

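The fingertips are over the yellow dot (280,375 in the crop) with about 10 mm to go. I'll lower them to a light tap.

>>> carry_out:
  commands:
    - [0,0,2,0,0,0,0]
    - [0,0,2,0,0,0,0]
    - [0,0,2,0,0,0,0]

```text
time_s: 7.88
tool_pos: [0.5863, -0.0014, 0.0218]
tool_rot: [3.142, -0.0, 0.292]
ft_force: [-1.5, 0.4, 3.5]
grip_width: 0.0006
gripper_force: 2.0
```

>>> carry_out:
  commands:
    - [0,0,2,0,0,0,0]

```text
time_s: 8.0
tool_pos: [0.5863, -0.0014, 0.02]
tool_rot: [3.142, -0.0, 0.292]
ft_force: [-1.7, 0.4, 4.8]
grip_width: 0.0005
gripper_force: 2.5
```

Contact is about 5 N. I'll withdraw straight up and then check.

>>> carry_out:
  commands:
    - [0,0,-2,0,0,0,0]
    - [0,0,-5,0,0,0,0]
    - [0,0,-15,0,0,0,0]
    - [0,0,-40,0,0,0,0]
    - [0,0,-40,0,0,0,0]
    - [0,0,-40,0,0,0,0]
    - [0,0,0,0,0,0,0]
    - [0,0,0,0,0,0,0]

```text
time_s: 9.0
tool_pos: [0.5859, -0.0014, 0.1617]
tool_rot: [-3.142, 0.0, 0.292]
ft_force: [-0.0, 0.5, 0.1]
grip_width: 0.0005
gripper_force: 0.0
```

Run:
```python
from h import *
d,im,K,R,t=cam("scene"); print(manip.state()["ft_force"],manip.state()["tool_pos"])
for k,u,v in(("w",247,196),("y",270,215)):
    a=cen(im,u,v,k); print(k,a,ray(a[0],a[1],K,R,t,.049))
cv2.imwrite("pics/end.png",im[:,:,::-1])
```

```text
[-1.08825018 -0.29547449  0.63934245] [ 0.58536881 -0.00128795  0.16083549]
w (np.float64(246.9387755102041), np.float64(196.22448979591837), 49) [ 0.48085693 -0.00073818  0.049     ]
y (np.float64(269.8541666666667), np.float64(215.16666666666666), 48) [ 0.59146332 -0.00472683  0.049     ]
```

View pics/end.png

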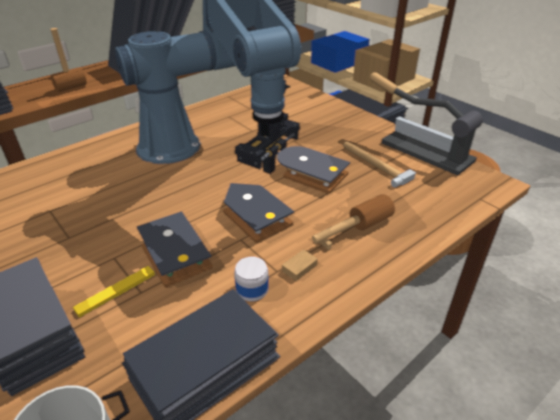

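The arm is clear (fingertips near 268,168). The pointed slate's dots are back at (247,196) and (270,215), and everything else is where it was.

```bash
python3 -c "
from station import manip; print(manip.close_job())"
```

```text
the job is handed in; nothing more can be done
None
```

I tapped the pointed slate on its white dot (up to about 9 N) and then its yellow dot (about 5 N), withdrew with the slate unmoved and nothing else seen displaced, and handed the job in; no verdict came back.

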